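# Roll the long bearing sleeve up the inspection ramp to its stop

### The arm

A 7-joint arm with a two-finger parallel gripper is mounted at the origin on the work surface. World frame = base frame: x ahead of the robot, y to its left, z up, the work surface at z = 0. Lengths are in m, angles in rad, forces in N, time in s.
With the tool pointing down it reaches from about 0.4 to 0.85 m from the base axis. Payload 10.4 kg.
Tool frame: the origin (TCP) lies midway between the tips of the shut fingers; the grasp point (between the pads) lies 19 mm behind it; z points along the fingers, y is the direction in which the jaws open and shut (so a half turn about z gives the same grasp; the last joint's range is limited). The gripper opens to 85 mm and grips with 20 to 120 N. Pads are 22 mm wide; open, the fingers measure 114 mm over their backs; the gripper's body (76 mm by 85 mm) begins 54 mm behind the grasp point. The pads swing forward as they close: fully open they stand 13 mm farther back than shut.
Start: joints at [-1.148, 0.332, -0.065, 1.46, 0.022, 1.35, -0.088], TCP at [0.269, 0.564, 0.231] pointing down, gripper open.
Joint ranges: [-2.6, 2.6], [-0.5, 2.12], [-1.47, 1.34], [0.16, 2.42], [-1.27, 4.41], [0.06, 2.06], [-2.6, 2.6]. Speed limits (rad/s): [2.22, 2.22, 2.79, 2.79, 3.14, 3.14, 3.14].

### API

Orientations are given as a unit quaternion [x, y, z, w].
In Python, from workcell import manip, viewer gives the robot as it stands.
- The arm moves only by the tool move_arm, never from a script. Its argument "deltas" is a list of rows, each a list of 7 numbers: the shift along the tool's x, y, z in m, then the turn, a rotation vector about the tool's x, y, z in degrees, then the opening, from -1 (shut) to 1 (fully open). In form: [[dx, dy, dz, wx, wy, wz, gripper], ...]. A call has 1 to 10 rows; each row shifts and turns the commanded pose from where the row before left it, along the tool's axes as they then stand; what a row does not reach is not made up. A row lasts 1/8 s, in which the tool goes at most 62.5 mm and 10.7 degrees, less where a joint would pass 70% of its speed; a pose out of reach is approached as far as the arm can. A call with a gripper value outside its range is refused whole. The fingers move at their own pace and stop on an object; "force" is the grip in N (left out, the last holds). Time passes only in rows, so rows that do not move let the fingers close. It gives the time, the measured TCP pose, the force and the opening at its end, in the units of the state.
- manip.get_obs(): the state, without advancing time (a new reading comes with each control period).
- viewer.camera(name): name is "side" or "top"; returns (picture, depth): 480x640x3 uint8, red, green, blue; 480x640 float32, m along the optical axis (not along the pixel's ray), 0 where there is no reading.
- viewer.calibration(name): a dict with "fx", "fy", "cx", "cy" (pixels), "R" (3x3) and "t" (3): a world point X has camera coordinates R X + t. Camera axes: x right, y down, z forward; pixel columns grow to the right and rows downward; lengths in m; the calibration is good to about 2 mm. A picture is of the moment at which its call begins. calibration takes no time and is no camera call.
- manip.hand_in(): hands the job in, once; it reports no verdict.
The state is a dict: "clock": time; "joint_pos": joint angles; "joint_velocities": joint speeds; "tau": joint torques, N m; "position": TCP position; "ee_rot": TCP orientation; "ft_force": force on the tool from outside, world axes, zero at the start; "torque": the same for the moment, N m; "grip_width": opening from 0.0 (shut) to 1.0 (fully open).
Only numpy, scipy, OpenCV 4.12 (cv2) and the standard library are available. Lean on these libraries where they do the work, as an engineer would, in place of code of your own. Each camera call takes 0.05 s, during which the arm holds its last target.

### The job

Two steel bearing sleeves lie side by side at the foot of the inspection ramp. With the fingertips, push the longer one steadily up its lane, over the crest and fully home against the stop bar at the top, never letting it run back down, and leave it resting there. Do not grasp or lift anything, and leave the shorter sleeve and everything else on the bench where they are.

Things in the scene. Friction and masses are not known exactly. Their poses are not given: they have to be found in the camera images.
- ramp: cream inspection ramp fixed to the bench, 415 x 196 mm, placed and turned differently each time. Origin on the bench under its middle; x points uphill, y across, z up. Two lanes run along x, centred at y = +45 and -45 mm, 80 mm wide, flanked by ribs 10 mm above the slope. At the low end, x = -202 to -145 mm, is a catch trough, floor 11 mm, walls 40 mm high.
- dip (a point): lowest line of the parking dip where the sleeves lie, on the middle rib: ramp x = -115 mm, lane surface 30 mm above the bench. Behind it the surface rises only 2 mm before the trough; ahead a straight 7 degree slope climbs to the crest. A sleeve let go on the slope rolls back through the dip into the trough.
- crest (a point): crest of the slope: ramp x = +90 mm, lane surface 55 mm above the bench. Beyond it a short seat with a white window falls 8 degrees to the stop bar; a sleeve past the crest rolls on into the seat by itself and stays.
- stop (a point): upper edge of the upright metal stop bar across both lanes, at the middle of its face: ramp x = +130 mm, 82 mm above the bench. Fully home, a sleeve touches this face and its centre is at ramp x = +110 mm, 73 mm above the bench. Behind the bar is a housing with two black knobs, 70 mm high.
- long_sleeve: the longer plain steel bearing sleeve with dark bore ends, 40 mm outside diameter, 66 mm long, 0.26 to 0.43 kg, lying across one of the two lanes (either one) in the parking dip, its centre at about x = -115 mm in the ramp's frame and 50 mm above the bench. It rolls freely and slides easily on the smooth ramp. Origin at its centre; y is its length axis (x and z turn as it rolls).
- short_sleeve: the shorter plain steel bearing sleeve of the same look, 40 mm outside diameter, 42 mm long, lying in the parking dip of the other lane; it must stay there. Origin at its centre; y is its length axis.
- upright_sleeve: a similar steel bearing sleeve standing on end on the bench beside the ramp, 40 mm diameter, 54 mm tall; origin at the centre of its underside. Bystander.
- eyepiece: microscope eyepiece standing on the bench, black over bare metal, 38 mm diameter, 40 mm tall; origin at the centre of its underside. Bystander.
- well_plate: pale clear multi-well plate lying flat, 86 x 128 x 14 mm; origin at the centre of its underside. Bystander.
- dish: flat closed culture dish, 90 mm diameter, 14 mm tall; origin at the centre of its underside. Bystander.
- slide_box: grey slide box lying flat, 85 x 55 x 32 mm; origin at the centre of its underside. Bystander.
- jar: small amber jar, 52 mm diameter, 70 mm tall; origin at the centre of its underside. Bystander.
Not all that is in view belongs to the job. Leave any yellow look-alike of the long_sleeve alone. What is shaped like the short_sleeve but red is not meant.

How it is judged:
By the outcome, as a careful person would: the job done as asked, in the order asked, and still so for the second after the job is handed in, with the robot touching nothing.
It also fails if it takes over 38 s, if anything falls off the work surface, if the arm or the gripper's body presses on something with over 40 N, if the wrist force passes 120 N, or if a joint passes its speed limit or range.

## Working session

There is one attempt and no reset: what is moved stays moved. The work goes in short steps, Python scripts to look and compute and a tool call to move; the robot and the scene stay as the last step left them, time stands still between calls to the robot, and variables do not carry over. Pictures are saved under pics/ and viewed, and the job is handed in when it is done.

Besides the shell and the picture viewer there is one more tool, called after ">>>" by a JSON object that holds its "op" and its "data", one argument or row to a line. move_arm: Moves the arm, as the interface text tells. Its arguments: {"type":"object","properties":{"deltas":{"type":"array"},"force":{"type":"number"}},"required":["deltas"]}

```bash
ls; mkdir -p pics; python3 - <<'E'
from workcell import manip, viewer
import cv2,numpy as np
for n in ("side","top"):
    p,d=viewer.camera(n); cv2.imwrite(f"pics/{n}0.png",p[:,:,::-1]); np.savez(f"{n}0.npz",p=p,d=d)
    print(n,viewer.calibration(n), (d>0).mean())
print(manip.get_obs())
E
```

```text
pics
side {'fx': 460.6450227092867, 'fy': 460.6450227092867, 'cx': 318.64756596894114, 'cy': 238.96990826240452, 'R': array([[ 0.99238731, -0.12217604, -0.01550588],
       [-0.10401347, -0.76405178, -0.63671506],
       [ 0.06594403,  0.63348077, -0.77094325]]), 't': array([-0.56233569,  0.08348596,  0.90110297])} 0.99625
top {'fx': 591.3413884152013, 'fy': 591.3413884152013, 'cx': 321.5333424421628, 'cy': 241.94484296637793, 'R': array([[-0.00431757, -0.99998852,  0.00207732],
       [-0.99859465,  0.00420181, -0.05283052],
       [ 0.05282119, -0.0023025 , -0.99860133]]), 't': array([-0.01245225,  0.56456363,  1.12880876])} 0.9961393229166666
{'clock': 0.1, 'joint_pos': array([-1.1475848 ,  0.33279469, -0.06468746,  1.46083142,  0.02158678,
        1.34988029, -0.08851037]), 'joint_velocities': array([-0.00049214, -0.00180184,  0.0015493 , -0.00139255,  0.00070017,
        0.00186172, -0.00086344]), 'tau': array([ 1.17877837e-03, -6.26747561e+01,  4.91043320e-02, -3.92424738e+01,
        1.64115132e-02,  7.11779518e-03, -5.72095689e-05]), 'position': array([0.2693613 , 0.56362433, 0.23061655]), 'ee_rot': array([ 2.21067531e-01,  9.75258312e-01, -5.99015320e-04, -1.12777816e-04]), 'ft_force': array([0.33990556, 0.48863561, 0.38099143]), 'torque': array([ 0.01487683, -0.00433403,  0.04959216]), 'grip_width': 1.0024663732768528}
```

View pics/side0.png

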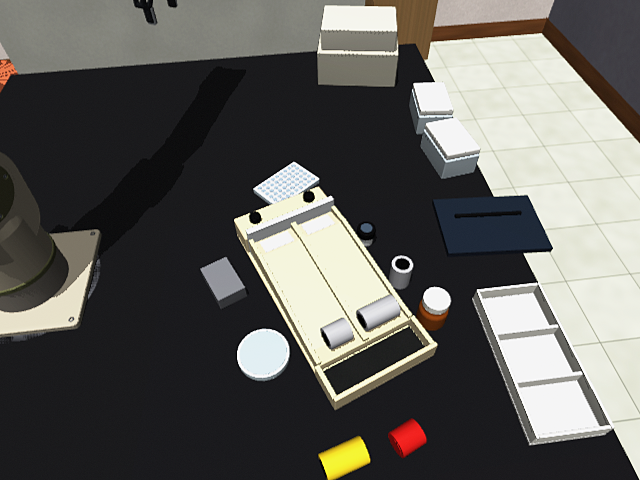

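View pics/top0.png

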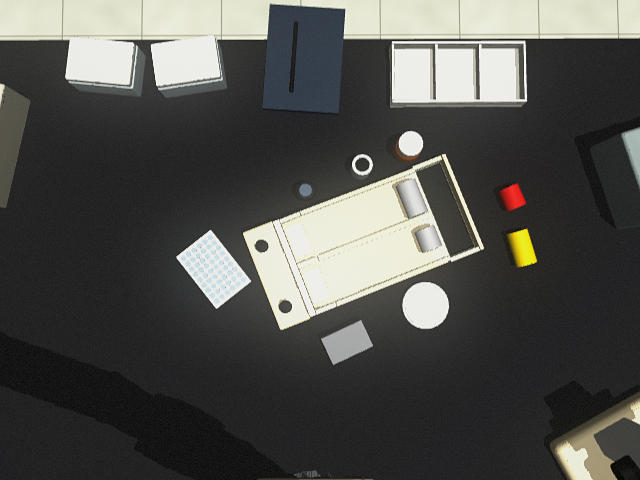

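The long sleeve is in the far lane, at top-view pixel (411,198). The short one is at (428,238), and uphill is towards image left. Next I'll measure the ramp frame from the depth data.

```bash
cat > h.py <<'E'
import numpy as np,cv2
from workcell import manip, viewer
def cloud(n,d):
    c=viewer.calibration(n); v,u=np.mgrid[0:480,0:640]
    P=np.stack([(u-c['cx'])/c['fx']*d,(v-c['cy'])/c['fy']*d,d],-1)
    return (P-c['t'])@c['R']
E
python3 - <<'E'
from h import *
for n in("top","side"):
    z=np.load(n+"0.npz");p,d=z['p'],z['d'];W=cloud(n,d)
    hsv=cv2.cvtColor(p,cv2.COLOR_RGB2HSV)
    m=(hsv[...,0]>15)&(hsv[...,0]<35)&(hsv[...,1]>20)&(hsv[...,1]<110)&(hsv[...,2]>90)&(W[...,2]>.025)&(W[...,2]<.1)
    k,l,s,_=cv2.connectedComponentsWithStats(m.astype(np.uint8)); 
    print([tuple(x) for x in s if x[4]>500])
    # union of comps within scene centre
    m&=(W[...,0]>.35)&(W[...,0]<.85)&(W[...,1]>-.3)&(W[...,1]<.3)
    P=W[m]; r=cv2.minAreaRect(P[:,:2].astype(np.float32)*1000); print(n,r)
    c=np.array(r[0])/1000; B=cv2.boxPoints(r); print(B)
    e=B[1]-B[0];f=B[2]-B[1]; a=e if np.hypot(*e)>np.hypot(*f) else f
    a=a/np.hypot(*a); a*=np.sign(a[1]); yaw=np.arctan2(a[1],a[0]); print(c,np.degrees(yaw))
    # profile in ramp frame
    L=(P[:,:2]-c)@np.array([[a[0],-a[1]],[a[1],a[0]]])
    for x in np.arange(-.2,.21,.02):
        q=(abs(L[:,0]-x)<.004)&(abs(L[:,1]+.045)<.03)
        if q.sum()>3: print(round(x,3),np.median(P[q,2]).round(4),end='; ')
    print()
    # sleeves: grey points
    g=(hsv[...,1]<40)&(W[...,2]>.04)&(W[...,2]<.09)
    Lw=(W[...,:2]-c)@np.array([[a[0],-a[1]],[a[1],a[0]]])
    g&=(Lw[...,0]<-.08)&(Lw[...,0]>-.14)&(abs(Lw[...,1])<.095)
    for s in(1,-1):
        q=g&(s*Lw[...,1]>0); print(s,q.sum(),Lw[q].min(0),Lw[q].max(0),W[q][:,2].max(),Lw[q][W[q][:,2]>W[q][:,2].max()-.004].mean(0))
E
```

```text
[(np.int32(0), np.int32(0), np.int32(640), np.int32(480), np.int32(297830)), (np.int32(279), np.int32(154), np.int32(205), np.int32(158), np.int32(5671)), (np.int32(555), np.int32(398), np.int32(85), np.int32(82), np.int32(2406))]
top ((641.2239990234375, -108.23092651367188), (325.0223083496094, 496.2198181152344), 21.45102882385254)
[[ 399.23468    63.261242]
 [ 580.70514  -398.58563 ]
 [ 883.2133   -279.72308 ]
 [ 701.74286   182.12378 ]]
[ 0.641224   -0.10823093] 111.45103
-0.16 0.0413; -0.14 0.0349; -0.12 0.035; -0.1 0.0355; -0.08 0.0358; -0.06 0.0382; -0.04 0.0423; -0.02 0.0454; -0.0 0.0487; 0.02 0.0496; 0.04 0.0519; 0.06 0.0532; 0.08 0.056; 0.1 0.0586; 0.12 0.0602; 0.14 0.0572; 0.16 0.0546; 0.2 0.0575; 
1 206 [-0.09847372  0.00018992] [-0.08003217  0.09470966] 0.07254417379914946 [-0.08182738  0.03900405]
-1 560 [-0.13274507 -0.09404795] [-0.0801526  -0.00041507] 0.07732503281082216 [-0.10386742 -0.06958095]
[(np.int32(0), np.int32(0), np.int32(640), np.int32(480), np.int32(291351)), (np.int32(317), np.int32(49), np.int32(82), np.int32(31), np.int32(1951)), (np.int32(234), np.int32(186), np.int32(204), np.int32(219), np.int32(13626))]
side ((631.8866577148438, -69.5404052734375), (334.3178405761719, 414.1902160644531), 21.45020866394043)
[[ 400.57272    62.081635]
 [ 552.03906  -323.41998 ]
 [ 863.20056  -201.16245 ]
 [ 711.73425   184.33917 ]]
[ 0.63188666 -0.06954041] 111.45021
-0.2 0.0403; -0.18 0.0338; -0.16 0.0338; -0.14 0.034; -0.12 0.0402; -0.1 0.0419; -0.08 0.0435; -0.06 0.0463; -0.04 0.0476; -0.02 0.0493; -0.0 0.0538; 0.02 0.0553; 0.04 0.0584; 0.06 0.0602; 0.08 0.063; 0.1 0.0624; 0.12 0.0631; 0.18 0.0559; 0.2 0.0557; 
1 1110 [-1.39884523e-01  8.35221943e-06] [-0.08014238  0.09496039] 0.07295943326369365 [-0.11264166  0.037335  ]
-1 312 [-0.13986332 -0.0871751 ] [-8.02786829e-02 -2.49708017e-05] 0.07324858773882008 [-0.13120118 -0.06012086]
```

```bash
cat > m.py <<'E'
from h import *
def R2(a): return np.array([[np.cos(a),-np.sin(a)],[np.sin(a),np.cos(a)]])
for n in("top","side"):
    z=np.load(n+"0.npz");p,d=z['p'],z['d'];W=cloud(n,d)
    # everything raised 0.025-.1 connected near ramp
    m=((W[...,2]>.032)&(W[...,2]<.1)&(W[...,0]>.35)&(W[...,0]<.85)&(abs(W[...,1])<.3))
    hsv=cv2.cvtColor(p,cv2.COLOR_RGB2HSV)
    m&=(hsv[...,0]>15)&(hsv[...,0]<35)&(hsv[...,1]>20)&(hsv[...,1]<130)
    m=cv2.morphologyEx(m.astype(np.uint8),cv2.MORPH_CLOSE,np.ones((5,5)))
    k,l,s,_=cv2.connectedComponentsWithStats(m); i=1+np.argmax(s[1:,4]); print(n,s[i])
    q=(l==i)&(W[...,2]>.032)&(W[...,2]<.1)
    cv2.imwrite(f"pics/mask_{n}.png",(q*255).astype(np.uint8))
    P=W[q]; r=cv2.minAreaRect(P[:,:2].astype(np.float32)*1000); print(r); print(cv2.boxPoints(r))
E
python3 m.py
```

```text
top [ 243  153  230  177 9144]
((566.2322998046875, -93.70692443847656), (196.3349151611328, 414.1975402832031), 21.40664291381836)
[[ 399.24918    63.275208]
 [ 550.4249   -322.3483  ]
 [ 733.21545  -250.68906 ]
 [ 582.0397    134.93445 ]]
side [  234   186   204   204 13619]
((568.0306396484375, -94.6279296875), (197.07940673828125, 414.19586181640625), 21.454303741455078)
[[ 400.57086    62.078316]
 [ 552.0667   -323.41776 ]
 [ 735.4904   -251.33417 ]
 [ 583.99457   134.1619  ]]
```

```bash
python3 -c "
import cv2,numpy as np
cv2.imwrite('pics/masks.png',cv2.resize(np.hstack([cv2.imread('pics/mask_top.png')[100:400,160:560],cv2.imread('pics/mask_side.png')[150:450,160:560]]),(800,300)))
a=cv2.imread('pics/top0.png')[140:340,230:500];cv2.imwrite('pics/topz.png',cv2.resize(a,None,fx=2.9,fy=2.9,interpolation=2))"
```

```text
(no output)
```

View pics/masks.png

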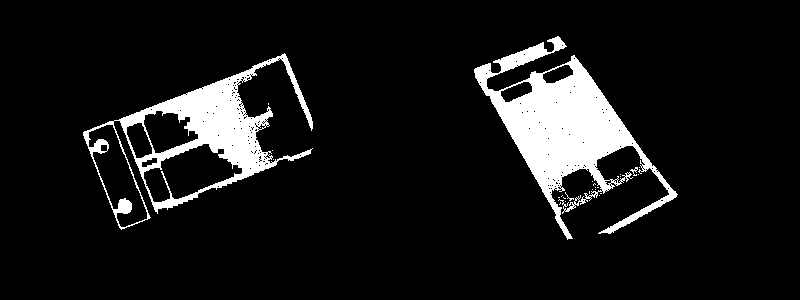

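View pics/topz.png

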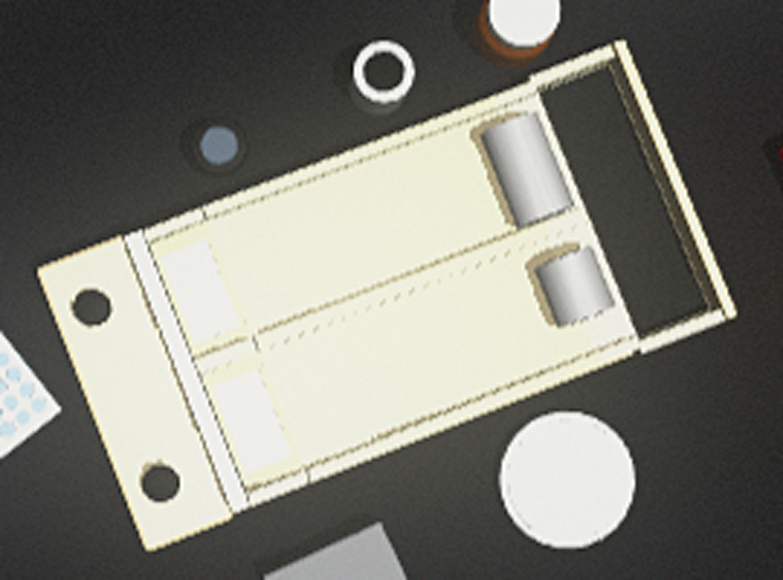

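```bash
cat > f.py <<'E'
from h import *
C=np.array([.567,-.094]);A=np.radians(111.43)
U=np.array([np.cos(A),np.sin(A)]);V=np.array([-U[1],U[0]])
def loc(W): return np.stack([(W[...,:2]-C)@U,(W[...,:2]-C)@V,W[...,2]],-1)
E
python3 - <<'E'
from f import *
for n in("top","side"):
    z=np.load(n+"0.npz");p,d=z['p'],z['d'];L=loc(cloud(n,d))
    hsv=cv2.cvtColor(p,cv2.COLOR_RGB2HSV)
    print(n)
    for y0 in(.045,-.045):
        print(y0,end=': ')
        for x in np.arange(-.2,.21,.02):
            q=(abs(L[...,0]-x)<.004)&(abs(L[...,1]-y0)<.008)
            if q.sum()>2: print(round(x*1000),(1000*np.median(L[q][:,2])).round(1),end='; ')
        print()
        g=(hsv[...,1]<30)&(hsv[...,2]>60)&(abs(L[...,1]-y0)<.043)&(L[...,0]<-.06)&(L[...,0]>-.16)&(L[...,2]>.042)&(L[...,2]<.08)
        P=L[g]*1000; print(' sleeve',g.sum(),P.min(0).round(1),P.max(0).round(1),'top ridge',P[P[:,2]>np.percentile(P[:,2],90)].mean(0).round(1))
        # circle fit x,z
        M=np.c_[2*P[:,0],2*P[:,2],np.ones(len(P))];s=np.linalg.lstsq(M,(P[:,0]**2+P[:,2]**2),rcond=None)[0];print(' circ',s[:2],np.sqrt(s[2]+s[0]**2+s[1]**2))
    q=(L[...,2]>.077)&(L[...,2]<.09)&(abs(L[...,1])<.09)&(L[...,0]>.1)&(L[...,0]<.2); P=L[q]*1000
    print('bar',q.sum(),np.percentile(P,[2,50,98],axis=0).round(1))
E
```

```text
top
0.045: -200 32.1; -180 13.2; -160 13.0; -140 33.4; -120 69.1; -100 67.9; -80 35.5; -60 38.5; -40 40.0; -20 44.3; 0 45.3; 20 48.5; 40 50.8; 60 53.3; 80 55.2; 100 56.6; 120 53.2; 140 83.6; 160 57.3; 180 58.3; 200 57.4; 
 sleeve 544 [-138.4    2.1   42. ] [-60.3  87.9  76.9] top ridge [-111.3   43.3   73.8]
 circ [-105.79381552   48.26230993] 23.45739619212174
-0.045: -200 33.3; -180 13.1; -160 13.1; -140 32.6; -120 69.5; -100 68.3; -80 35.7; -60 37.6; -40 40.4; -20 42.9; 0 45.3; 20 46.8; 40 51.0; 60 52.8; 80 55.1; 100 56.6; 120 53.3; 140 83.5; 160 57.9; 180 59.0; 200 57.8; 
 sleeve 796 [-136.5  -88.    42.1] [-60.3  -2.   77.4] top ridge [-112.1  -40.1   73.4]
 circ [-108.12007768   49.01290811] 22.2843954207264
bar 666 [[133.5 -86.2  79.3]
 [139.4   0.4  83.6]
 [145.3  86.   87.8]]
side
0.045: -200 39.9; -180 11.2; -160 11.5; -140 28.4; -120 69.0; -100 65.9; -80 34.6; -60 36.8; -40 39.3; -20 42.0; 0 44.3; 20 46.4; 40 49.0; 60 51.8; 80 54.2; 100 54.9; 120 52.5; 140 82.1; 180 57.8; 200 57.1; 
 sleeve 649 [-133.5    2.2   42. ] [-60.4  88.   74. ] top ridge [-113.9   41.7   71.3]
 circ [-106.43557321   45.05916979] 26.444060864502074
-0.045: -200 40.2; -180 11.6; -160 12.2; -140 27.9; -120 68.6; -100 66.1; -80 34.7; -60 37.2; -40 39.7; -20 41.7; 0 44.5; 20 46.7; 40 49.2; 60 51.7; 80 54.2; 100 54.9; 120 52.2; 140 82.4; 180 58.0; 200 56.4; 
 sleeve 921 [-133.7  -88.    42. ] [-60.  -2.  73.] top ridge [-113.2  -39.5   71.3]
 circ [-107.16497028   45.26284351] 26.0428242789385
bar 572 [[131.6 -86.6  77.4]
 [136.3   4.8  82. ]
 [144.9  86.3  84.6]]
```

```bash
python3 - <<'E'
from f import *
for n in("top","side"):
    z=np.load(n+"0.npz");L=loc(cloud(n,z['d']))*1000
    for s in(1,-1):
        q=(L[...,2]>60)&(L[...,2]<80)&(abs(L[...,0]+112)<22)&(s*L[...,1]>0)&(s*L[...,1]<95)
        P=L[q]; print(n,s,len(P),P.min(0).round(1),P.max(0).round(1),P.mean(0).round(1))
        for a in (-1,1):
            h=P[(P[:,1]-P[:,1].mean())*a>10]; print('  end x mean',h[:,0].mean().round(1))
T=C+U*-.185+V*-.041; print('target above trough',T)
E
```

```text
top 1 436 [-130.3   20.5   60.1] [-92.5  63.1  76.9] [-110.7   42.    68.5]
  end x mean -111.2
  end x mean -110.5
top -1 673 [-130.2  -72.9   60. ] [-92.5  -6.4  77.4] [-110.7  -39.6   68.4]
  end x mean -110.6
  end x mean -110.7
side 1 501 [-131.6   19.1   60. ] [-95.3  62.8  74. ] [-115.8   42.1   67.2]
  end x mean -116.1
  end x mean -115.4
side -1 725 [-132.2  -74.1   60. ] [-95.4  -7.3  73. ] [-116.2  -38.9   67.3]
  end x mean -116.1
  end x mean -116.0
target above trough [ 0.67275783 -0.25123002]
```

The cameras agree: the ramp centre is at (0.567, -0.094) and uphill is at 111.4°. The long sleeve sits at lane y ≈ -40 mm. I'll turn the tool by 43° so its x axis points uphill, then travel at height to a spot behind the sleeve.

>>> {"op": "move_arm", "data": {
  "deltas": [
    [0, 0, 0, 0, 0, 8.6, -0.34],
    [0, 0, 0, 0, 0, 8.6, -0.34],
    [0, 0, 0, 0, 0, 8.6, -0.34],
    [0, 0, 0, 0, 0, 8.6, -0.34],
    [0, 0, 0, 0, 0, 8.6, -0.34],
    [-0.02, 0.002, 0, 0, 0, 0, -0.34],
    [-0.045, 0.004, 0, 0, 0, 0, -0.34],
    [-0.045, 0.004, 0, 0, 0, 0, -0.34],
    [-0.045, 0.004, 0, 0, 0, 0, -0.34],
    [-0.045, 0.004, 0, 0, 0, 0, -0.34]
  ]
}}

```text
clock: 1.35
position: [0.3604, 0.3815, 0.2312]
ee_rot: [0.562, 0.827, -0.0, 0.0]
ft_force: [0.4, 0.1, -0.2]
grip_width: 0.33
```

>>> {"op": "move_arm", "data": {
  "deltas": [
    [-0.045, 0.004, 0, 0, 0, 0, -0.34],
    [-0.045, 0.004, 0, 0, 0, 0, -0.34],
    [-0.045, 0.004, 0, 0, 0, 0, -0.34],
    [-0.045, 0.004, 0, 0, 0, 0, -0.34],
    [-0.045, 0.004, 0, 0, 0, 0, -0.34],
    [-0.045, 0.004, 0, 0, 0, 0, -0.34],
    [-0.045, 0.004, 0, 0, 0, 0, -0.34],
    [-0.045, 0.004, 0, 0, 0, 0, -0.34],
    [-0.045, 0.004, 0, 0, 0, 0, -0.34],
    [-0.045, 0.004, 0, 0, 0, 0, -0.34]
  ]
}}

```text
clock: 2.6
position: [0.5609, -0.0225, 0.2313]
ee_rot: [0.562, 0.827, 0.0, -0.0]
ft_force: [0.8, 0.4, -0.2]
grip_width: 0.333
```

```bash
cat > s.py <<'E'
from f import *
from scipy.spatial.transform import Rotation as R
o=manip.get_obs();M=R.from_quat(o['ee_rot']).as_matrix()
print(round(o['clock'],2),(loc(o['position'])*1000).round(1),'toolx yaw',np.degrees(np.arctan2(M[1,0],M[0,0])).round(2),'z',M[:,2].round(3),'F(u,v,z)',(o['ft_force'][:2]@U).round(1),(o['ft_force'][:2]@V).round(1),o['ft_force'][2].round(1),'grip',o['grip_width'].round(3))
E
python3 s.py
```

```text
Traceback (most recent call last):
  File "s.py", line 4, in <module>
    print(round(o['clock'],2),(loc(o['position'])*1000).round(1),'toolx yaw',np.degrees(np.arctan2(M[1,0],M[0,0])).round(2),'z',M[:,2].round(3),'F(u,v,z)',(o['ft_force'][:2]@U).round(1),(o['ft_force'][:2]@V).round(1),o['ft_force'][2].round(1),'grip',o['grip_width'].round(3))
                                                                                                                                                                                                                                                          ^^^^^^^^^^^^^^^^^^^^^
AttributeError: 'float' object has no attribute 'round'
```

```bash
sed -i "s/o\['grip_width'\].round(3)/round(o['grip_width'],3)/" s.py; python3 s.py
```

```text
2.6 [ 68.8 -20.5 231.3] toolx yaw 111.64 z [-0.     0.001 -1.   ] F(u,v,z) 0.1 -0.9 -0.2 grip 0.333
```

>>> {"op": "move_arm", "data": {
  "deltas": [
    [-0.045, 0.004, 0, 0, 0, 0, -0.34],
    [-0.045, 0.004, 0, 0, 0, 0, -0.34],
    [-0.045, 0.004, 0, 0, 0, 0, -0.34],
    [-0.045, 0.004, 0, 0, 0, 0, -0.34],
    [-0.04, 0.004, 0.01, 0, 0, 0, -0.34],
    [-0.02, 0, 0.03, 0, 0, 0, -0.34],
    [0, 0, 0.04, 0, 0, 0, -0.34],
    [0, 0, 0.04, 0, 0, 0, -0.34],
    [0, 0, 0.03, 0, 0, 0, -0.34],
    [0, 0, 0, 0, 0, 0, -0.34]
  ]
}}

```text
clock: 3.85
position: [0.6651, -0.2363, 0.0789]
ee_rot: [0.562, 0.827, -0.001, -0.002]
ft_force: [0.1, -0.7, 1.3]
grip_width: 0.334
```

```bash
python3 s.py; python3 - <<'E'
from f import *
p,d=viewer.camera("side"); cv2.imwrite("pics/side1.png",cv2.resize(p[200:440,250:530,::-1],None,fx=2.4,fy=2.4)); np.savez("side1.npz",p=p,d=d)
E
```

```text
3.85 [-168.3  -39.3   78.9] toolx yaw 111.56 z [-0.005  0.001 -1.   ] F(u,v,z) -0.6 0.2 1.3 grip 0.334
```

View pics/side1.png

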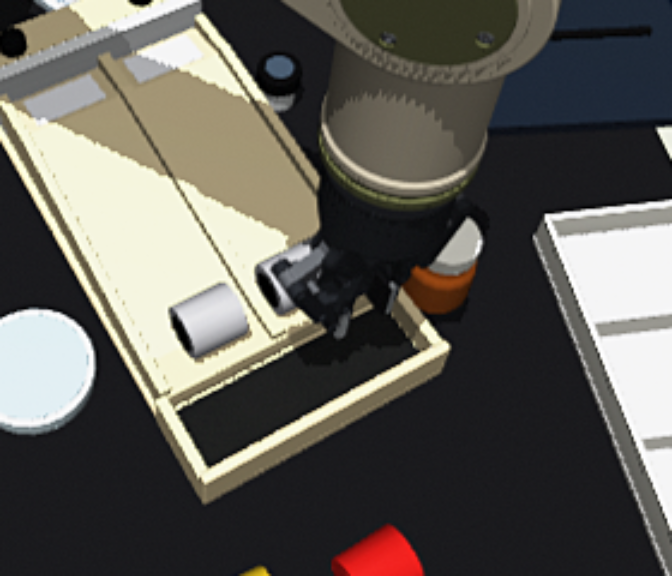

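The fingers are straddling behind the sleeve over the trough, around pixel (360,300) in the crop, clear of both the sleeve and the jar. Now I'll lower to the sleeve's centre height and move up until they touch.

>>> {"op": "move_arm", "data": {
  "deltas": [
    [0, 0, 0.018, 0, 0, 0, -0.34],
    [0, 0, 0.018, 0, 0, 0, -0.34],
    [0, 0, 0, 0, 0, 0, -0.34],
    [0.004, 0, 0, 0, 0, 0, -0.34],
    [0.004, 0, 0, 0, 0, 0, -0.34]
  ]
}}

```text
clock: 4.53
position: [0.665, -0.2282, 0.0459]
ee_rot: [0.563, 0.826, 0.0, 0.0]
ft_force: [0.2, 0.3, 0.1]
grip_width: 0.334
```

```bash
python3 s.py; python3 - <<'E'
from f import *
p,d=viewer.camera("side"); cv2.imwrite("pics/side2.png",cv2.resize(p[200:440,250:530,::-1],None,fx=2.4,fy=2.4))
E
```

```text
4.53 [-160.7  -42.2   45.9] toolx yaw 111.47 z [ 0.001 -0.    -1.   ] F(u,v,z) 0.2 -0.3 0.1 grip 0.334
```

View pics/side2.png

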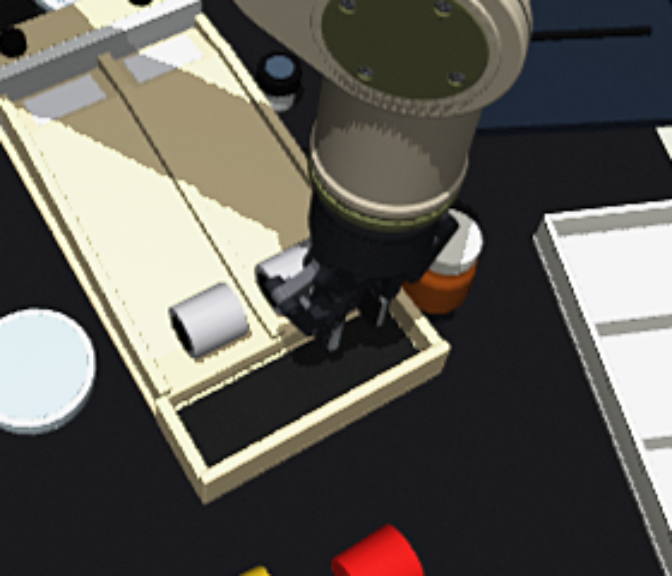

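>>> {"op": "move_arm", "data": {
  "deltas": [
    [0.003, 0, 0.004, 0, 0, 0, -0.34],
    [0.003, 0, 0, 0, 0, 0, -0.34],
    [0.003, 0, 0, 0, 0, 0, -0.34],
    [0.003, 0, 0, 0, 0, 0, -0.34]
  ]
}}

```text
clock: 5.08
position: [0.6603, -0.217, 0.0414]
ee_rot: [0.563, 0.826, 0.0, 0.0]
ft_force: [-0.5, 0.3, 0.8]
grip_width: 0.331
```

```bash
python3 s.py
```

```text
5.08 [-148.6  -41.9   41.4] toolx yaw 111.46 z [ 0.  0. -1.] F(u,v,z) 0.4 0.4 0.8 grip 0.331
```

>>> {"op": "move_arm", "data": {
  "deltas": [
    [0.002, 0, 0, 0, 0, 0, -0.34],
    [0.002, 0, 0, 0, 0, 0, -0.34],
    [0.002, 0, -0.0002, 0, 0, 0, -0.34],
    [0.002, 0, -0.0002, 0, 0, 0, -0.34],
    [0.003, 0, -0.0003, 0, 0, 0, -0.34],
    [0.003, 0, -0.0003, 0, 0, 0, -0.34],
    [0.004, 0, -0.0005, 0, 0, 0, -0.34],
    [0.004, 0, -0.0005, 0, 0, 0, -0.34]
  ]
}}

```text
clock: 6.08
position: [0.6522, -0.1965, 0.0433]
ee_rot: [0.563, 0.826, 0.0, -0.0]
ft_force: [0.6, -1.4, 0.3]
grip_width: 0.33
```

```bash
python3 s.py
```

```text
6.08 [-126.5  -41.9   43.3] toolx yaw 111.46 z [ 0.  0. -1.] F(u,v,z) -1.5 -0.0 0.3 grip 0.33
```

>>> {"op": "move_arm", "data": {
  "deltas": [
    [0.004, 0, -0.0005, 0, 0, 0, -0.34],
    [0.004, 0, -0.0005, 0, 0, 0, -0.34],
    [0.004, 0, -0.0005, 0, 0, 0, -0.34],
    [0.004, 0, -0.0005, 0, 0, 0, -0.34],
    [0.004, 0, -0.0005, 0, 0, 0, -0.34],
    [0.004, 0, -0.0005, 0, 0, 0, -0.34],
    [0.004, 0, -0.0005, 0, 0, 0, -0.34],
    [0.004, 0, -0.0005, 0, 0, 0, -0.34],
    [0.004, 0, -0.0005, 0, 0, 0, -0.34],
    [0.004, 0, -0.0005, 0, 0, 0, -0.34]
  ]
}}

```text
clock: 7.32
position: [0.6376, -0.1593, 0.0483]
ee_rot: [0.563, 0.826, 0.0, 0.0]
ft_force: [0.3, -0.8, 0.8]
grip_width: 0.333
```

```bash
python3 s.py; python3 - <<'E'
from f import *
p,d=viewer.camera("side"); cv2.imwrite("pics/side3.png",cv2.resize(p[180:420,220:500,::-1],None,fx=2.4,fy=2.4))
E
```

```text
7.33 [-86.5 -41.8  48.3] toolx yaw 111.46 z [ 0.  0. -1.] F(u,v,z) -0.8 0.0 0.8 grip 0.333
```

View pics/side3.png

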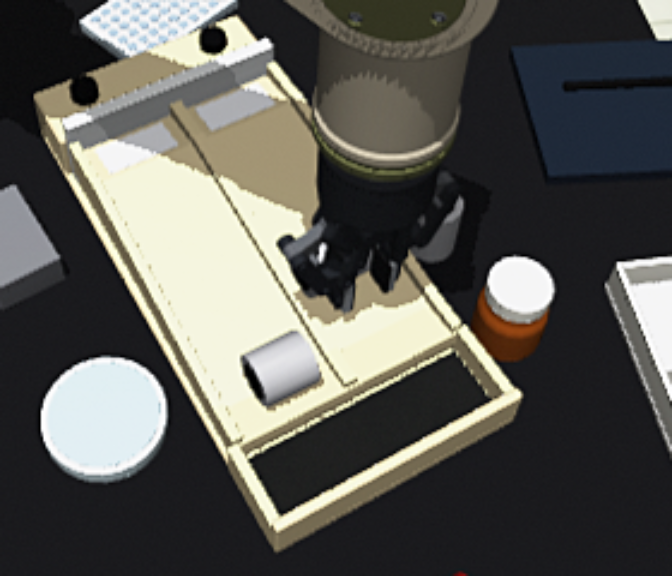

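```bash
python3 - <<'E'
from f import *
z=np.load("top0.npz");L=loc(cloud("top",z['d']))*1000
for n,(u,v,r) in dict(upright=(362,165,14),jar=(410,145,16),eye=(305,190,10)).items():
    P=L[v-r:v+r,u-r:u+r].reshape(-1,3);P=P[P[:,2]>np.percentile(P[:,2],60)];P=P[P[:,2]>30];print(n,P.min(0).round(),P.max(0).round())
P=L[(L[...,1]<-100)&(L[...,1]>-200)&(abs(L[...,0])<210)&(L[...,2]>25)];print(P[:,1].max())
E
```

```text
upright [ -69. -153.   53.] [  99.   29. 1157.]
jar [-169. -158.   69.] [  99.   29. 1157.]
eye [  50. -147.   42.] [  99.   29. 1157.]
-108.68367696057913
```

The sleeve is hidden in front of the fingers, with only a grey edge at about (322,250) showing. The push force is 0.8 N, the trough is empty and the short sleeve hasn't moved. Bystanders start at least 15 mm outside the gripper's path, so I'll continue.

>>> {"op": "move_arm", "data": {
  "deltas": [
    [0.003, 0, -0.0004, 0, 0, 0, -0.34],
    [0.004, 0, -0.0005, 0, 0, 0, -0.34],
    [0.005, 0, -0.0006, 0, 0, 0, -0.34],
    [0.005, 0, -0.0006, 0, 0, 0, -0.34],
    [0.005, 0, -0.0006, 0, 0, 0, -0.34],
    [0.005, 0, -0.0006, 0, 0, 0, -0.34],
    [0.005, 0, -0.0006, 0, 0, 0, -0.34],
    [0.005, 0, -0.0006, 0, 0, 0, -0.34],
    [0.005, 0, -0.0006, 0, 0, 0, -0.34],
    [0.005, 0, -0.0006, 0, 0, 0, -0.34]
  ]
}}

```text
clock: 8.62
position: [0.6203, -0.1155, 0.054]
ee_rot: [0.563, 0.826, 0.0, -0.0]
ft_force: [0.6, -1.0, 1.0]
grip_width: 0.332
```

```bash
python3 s.py
```

```text
8.62 [-39.5 -41.8  54. ] toolx yaw 111.46 z [-0.  0. -1.] F(u,v,z) -1.2 -0.1 1.0 grip 0.332
```

>>> {"op": "move_arm", "data": {
  "deltas": [
    [0.005, 0, -0.0006, 0, 0, 0, -0.34],
    [0.005, 0, -0.0006, 0, 0, 0, -0.34],
    [0.005, 0, -0.0006, 0, 0, 0, -0.34],
    [0.005, 0, -0.0006, 0, 0, 0, -0.34],
    [0.005, 0, -0.0006, 0, 0, 0, -0.34],
    [0.005, 0, -0.0006, 0, 0, 0, -0.34],
    [0.005, 0, -0.0006, 0, 0, 0, -0.34],
    [0.005, 0, -0.0006, 0, 0, 0, -0.34]
  ]
}}

```text
clock: 9.62
position: [0.6057, -0.0782, 0.0588]
ee_rot: [0.563, 0.826, 0.0, -0.0]
ft_force: [0.1, -1.4, 0.2]
grip_width: 0.33
```

```bash
python3 s.py; python3 - <<'E'
from f import *
p,d=viewer.camera("side"); cv2.imwrite("pics/side4.png",cv2.resize(p[160:400,200:480,::-1],None,fx=2.4,fy=2.4))
p,d=viewer.camera("top"); cv2.imwrite("pics/top4.png",cv2.resize(p[120:340,230:500,::-1],None,fx=2.4,fy=2.4))
E
```

```text
9.62 [  0.6 -41.8  58.8] toolx yaw 111.46 z [-0.  0. -1.] F(u,v,z) -1.4 0.4 0.2 grip 0.33
```

View pics/side4.png

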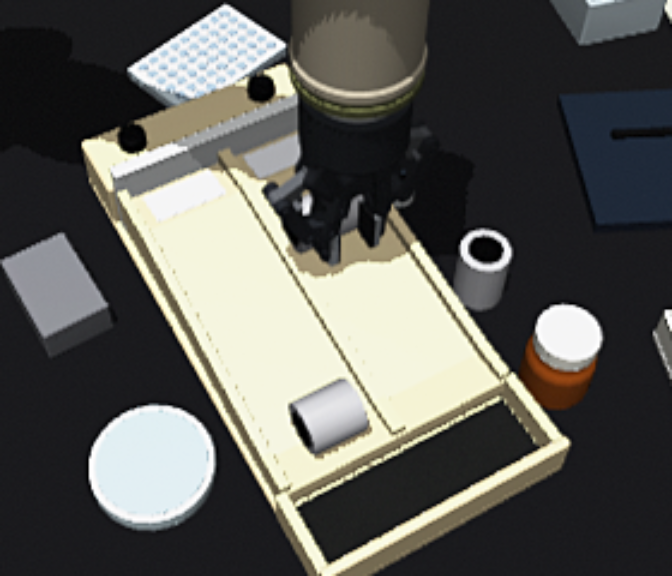

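View pics/top4.png

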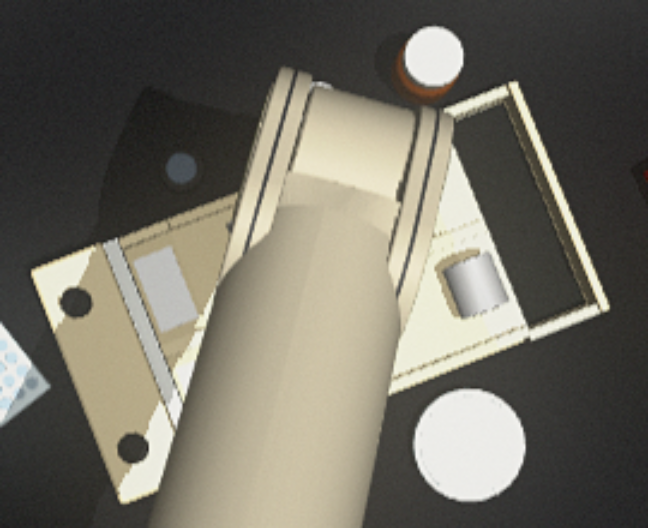

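The side view shows grey sleeve between the fingers at (350,205), and the force is a steady 1.4 N. The short sleeve hasn't moved. On to the crest, slowing down near it.

>>> {"op": "move_arm", "data": {
  "deltas": [
    [0.003, 0, -0.0004, 0, 0, 0, -0.34],
    [0.004, 0, -0.0005, 0, 0, 0, -0.34],
    [0.005, 0, -0.0006, 0, 0, 0, -0.34],
    [0.005, 0, -0.0006, 0, 0, 0, -0.34],
    [0.005, 0, -0.0006, 0, 0, 0, -0.34],
    [0.005, 0, -0.0006, 0, 0, 0, -0.34],
    [0.005, 0, -0.0006, 0, 0, 0, -0.34],
    [0.005, 0, -0.0006, 0, 0, 0, -0.34],
    [0.005, 0, -0.0006, 0, 0, 0, -0.34],
    [0.005, 0, -0.0006, 0, 0, 0, -0.34]
  ]
}}

```text
clock: 10.98
position: [0.5885, -0.0345, 0.0645]
ee_rot: [0.563, 0.826, 0.0, -0.0]
ft_force: [0.6, -0.6, 1.2]
grip_width: 0.329
```

```bash
python3 s.py
```

```text
10.97 [ 47.6 -41.8  64.5] toolx yaw 111.46 z [ 0.  0. -1.] F(u,v,z) -0.8 -0.3 1.2 grip 0.329
```

>>> {"op": "move_arm", "data": {
  "deltas": [
    [0.004, 0, -0.0005, 0, 0, 0, -0.34],
    [0.004, 0, -0.0005, 0, 0, 0, -0.34],
    [0.004, 0, -0.0005, 0, 0, 0, -0.34],
    [0.004, 0, -0.0003, 0, 0, 0, -0.34],
    [0.004, 0, 0, 0, 0, 0, -0.34],
    [0.003, 0, 0, 0, 0, 0, -0.34],
    [0.003, 0, 0, 0, 0, 0, -0.34]
  ]
}}

```text
clock: 11.85
position: [0.579, -0.0103, 0.0662]
ee_rot: [0.563, 0.826, 0.0, -0.0]
ft_force: [0.4, -0.3, 0.6]
grip_width: 0.332
```

```bash
python3 s.py
```

```text
11.85 [ 73.5 -41.7  66.2] toolx yaw 111.46 z [-0.  0. -1.] F(u,v,z) -0.5 -0.2 0.6 grip 0.332
```

>>> {"op": "move_arm", "data": {
  "deltas": [
    [0.002, 0, 0, 0, 0, 0, -0.34],
    [0.002, 0, 0, 0, 0, 0, -0.34],
    [0.0015, 0, 0, 0, 0, 0, -0.34],
    [0, 0, 0, 0, 0, 0, -0.34]
  ]
}}

```text
clock: 12.35
position: [0.5771, -0.0054, 0.0663]
ee_rot: [0.563, 0.826, 0.0, -0.0]
ft_force: [-0.4, -0.6, 0.1]
grip_width: 0.328
```

```bash
python3 s.py; python3 - <<'E'
from f import *
p,d=viewer.camera("side"); cv2.imwrite("pics/side5.png",cv2.resize(p[160:320,200:400,::-1],None,fx=3.5,fy=3.5))
E
```

```text
12.35 [ 78.8 -41.8  66.3] toolx yaw 111.47 z [ 0.  0. -1.] F(u,v,z) -0.4 0.6 0.1 grip 0.328
```

View pics/side5.png

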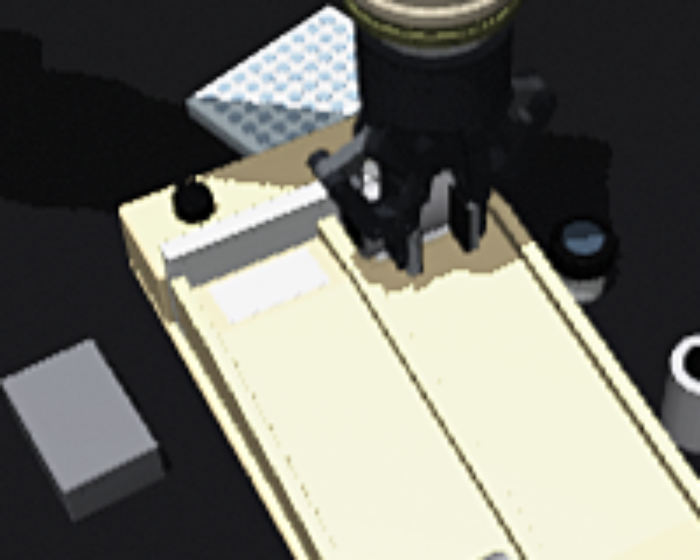

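The sleeve is in the seat ahead of the fingers, around (435,200). I'll creep forward a little more to press it against the bar.

>>> {"op": "move_arm", "data": {
  "deltas": [
    [0.001, 0, 0, 0, 0, 0, -0.34],
    [0.001, 0, 0, 0, 0, 0, -0.34]
  ]
}}

```text
clock: 12.65
position: [0.5764, -0.0036, 0.0663]
ee_rot: [0.563, 0.826, 0.0, -0.0]
ft_force: [0.4, -0.8, 0.9]
grip_width: 0.326
```

```bash
python3 s.py
```

```text
12.65 [ 80.7 -41.7  66.3] toolx yaw 111.45 z [-0.  0. -1.] F(u,v,z) -0.9 -0.0 0.9 grip 0.326
```

>>> {"op": "move_arm", "data": {
  "deltas": [
    [0.001, 0, 0, 0, 0, 0, -0.34],
    [0.001, 0, 0, 0, 0, 0, -0.34]
  ]
}}

```text
clock: 12.9
position: [0.5756, -0.0017, 0.0663]
ee_rot: [0.563, 0.826, 0.0, -0.0]
ft_force: [0.2, -0.3, -0.7]
grip_width: 0.33
```

```bash
python3 s.py
```

```text
12.9 [ 82.8 -41.7  66.3] toolx yaw 111.46 z [ 0.  0. -1.] F(u,v,z) -0.3 -0.1 -0.7 grip 0.33
```

>>> {"op": "move_arm", "data": {
  "deltas": [
    [0.001, 0, 0, 0, 0, 0, -0.34],
    [0.001, 0, 0, 0, 0, 0, -0.34]
  ]
}}

```text
clock: 13.15
position: [0.5755, -0.0016, 0.0665]
ee_rot: [0.564, 0.826, -0.0, 0.001]
ft_force: [4.5, -7.2, -1.9]
grip_width: 0.329
```

```bash
python3 s.py
```

```text
13.15 [ 82.9 -41.7  66.5] toolx yaw 111.39 z [ 0.002 -0.002 -1.   ] F(u,v,z) -8.4 -1.6 -1.9 grip 0.329
```

The fingers stopped at 8 N, so the sleeve is against the bar. I'll back straight off and rise.

>>> {"op": "move_arm", "data": {
  "deltas": [
    [-0.003, 0, 0, 0, 0, 0, -0.34],
    [-0.006, 0, 0, 0, 0, 0, -0.34],
    [-0.012, 0, 0, 0, 0, 0, -0.34],
    [-0.015, 0, -0.005, 0, 0, 0, -0.34],
    [-0.01, 0, -0.025, 0, 0, 0, -0.34],
    [0, 0, -0.04, 0, 0, 0, -0.34],
    [0, 0, -0.04, 0, 0, 0, -0.34],
    [-0.02, 0, -0.04, 0, 0, 0, -0.34],
    [-0.04, 0, -0.02, 0, 0, 0, -0.34],
    [-0.04, 0, 0, 0, 0, 0, -0.34]
  ]
}}

```text
clock: 14.4
position: [0.6296, -0.1379, 0.2391]
ee_rot: [0.563, 0.826, 0.001, 0.002]
ft_force: [-0.0, 0.4, 0.5]
grip_width: 0.333
```

>>> {"op": "move_arm", "data": {
  "deltas": [
    [-0.045, 0, 0, 0, 0, 0, -0.34],
    [-0.045, 0, 0, 0, 0, 0, -0.34],
    [-0.045, 0, 0, 0, 0, 0, -0.34],
    [-0.045, 0, 0, 0, 0, 0, -0.34],
    [-0.02, 0, 0, 0, 0, 0, -0.34],
    [0, 0, 0, 0, 0, 0, -0.34]
  ]
}}

```text
clock: 15.15
position: [0.7005, -0.3251, 0.2355]
ee_rot: [0.564, 0.825, -0.001, -0.0]
ft_force: [0.5, 0.2, 0.2]
grip_width: 0.329
```

```bash
python3 s.py; python3 - <<'E'
from f import *
for n in("side","top"):
    p,d=viewer.camera(n); cv2.imwrite(f"pics/{n}6.png",p[:,:,::-1]); L=loc(cloud(n,d))*1000
    for nm,x0,s in(("long",112,-1),("short",-112,1)):
        q=(abs(L[...,0]-x0)<(18 if s<0 else 22))&(s*L[...,1]>0)&(s*L[...,1]<90)&(L[...,2]>(80 if s<0 else 60))&(L[...,2]<105)
        P=L[q]; print(n,nm,len(P),*( [P.min(0).round(1),P.max(0).round(1),P.mean(0).round(1)] if len(P) else []))
    a=np.load(n+"0.npz")
E
```

```text
15.15 [-263.9  -39.8  235.5] toolx yaw 111.28 z [-0.001 -0.001 -1.   ] F(u,v,z) 0.0 -0.5 0.2 grip 0.329
side long 519 [ 94.  -74.4  80. ] [128.5  -6.9  96. ] [107.  -38.7  89.1]
side short 507 [-132.9   19.6   60. ] [-95.2  62.7  73.4] [-116.2   42.1   67.2]
top long 711 [ 94.5 -72.7  80.1] [130.   -6.2  98.6] [112.3 -39.2  90.8]
top short 439 [-130.    20.5   60.2] [-92.9  63.2  77.7] [-110.5   41.7   68.5]
```

View pics/side6.png

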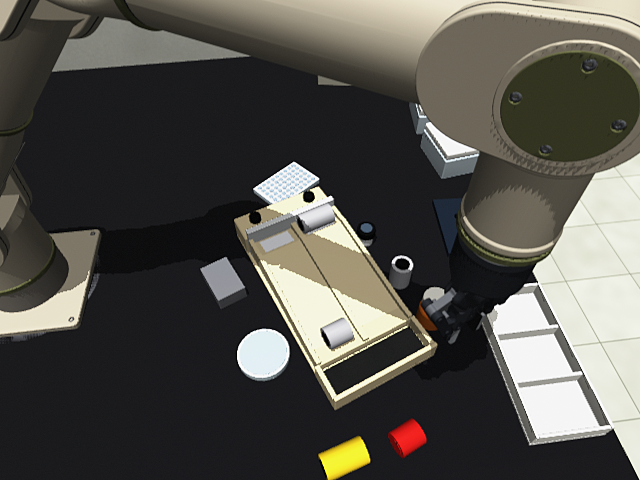

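View pics/top6.png

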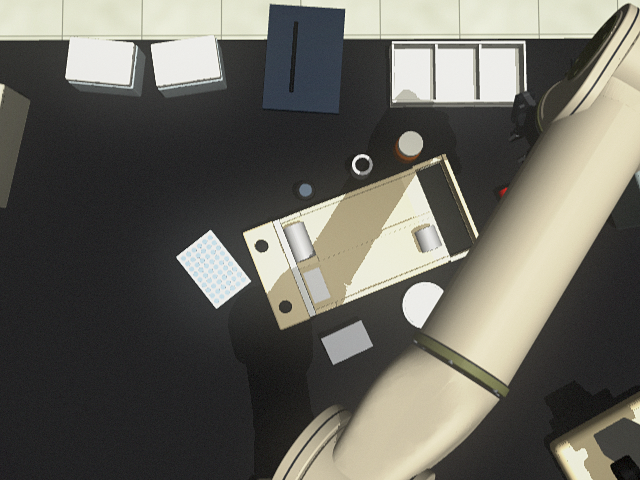

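The long sleeve rests against the bar at side-view pixel (316,218) and top-view pixel (299,241). The short sleeve is at (337,332) in the side view, as before, and the bystanders haven't moved. The arm is clear.

```bash
python3 -c "
from workcell import manip
print(manip.hand_in())"
```

```text
the job is handed in; nothing more can be done
None
```

I pushed the long sleeve up its lane with the part-open fingertips, over the crest and against the stop bar. I then backed the arm off and handed the job in at about 15 s of the 38 s allowed.

**Push:** The force stayed at about 0.5–1.5 N at each check on the way up and showed no sign of the sleeve leaving the fingers. For much of the climb the gripper hid it, so only edges were visible in the pictures. At the top the fingers stopped with about 8 N, which I took as contact with the bar.

**Final check:**
- **Long sleeve:** With the arm clear, the sleeve measured about 107 mm (side camera) and 112 mm (top camera) along the ramp. The target is 110 mm, and my ramp frame is uncertain by 2–3 mm.
- **Short sleeve:** It measured within 1 mm of where it started.
- **Bystanders:** They look unmoved in the pictures, though I didn't measure them again. The arm hid part of the final top view.

The two cameras disagreed by about 5 mm along the ramp throughout, so I relied on the contact force to confirm the sleeve was home.

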